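Load the tipping tray and run the grinding jars down to its pick-up end

ROBOT

A 6-joint arm with a two-finger parallel gripper is mounted at the origin on the work surface. World frame = base frame: x ahead of the robot, y to its left, z up, the work surface at z = 0. Lengths are in m, angles in rad, forces in N, time in s.
With the tool pointing down it reaches from about 0.375 to 0.9 m from the base axis. Payload 3.1 kg.
Tool frame: the origin (TCP) lies on the centre line of the jaws, within the pads' length; the fingertips stand robot.tcp_to_tips ahead of it and the grasp point (between the pads) lies 3 mm ahead of it (robot.tcp_to_tips is the distance from the TCP to the fingertips, in m); z points along the fingers, y is the line along which they close (so a half turn about z gives the same grasp; the last joint's range is limited). The gripper opens to 87 mm and grips with 3 to 60 N. Pads are 19 mm wide; open, the fingers measure 117 mm over their backs; the gripper's body (75 mm by 190 mm) begins 51 mm behind the grasp point.
Start: joints at [-1.359, 0.527, 1.433, -0, 1.181, -0.178], TCP at [0.238, -0.578, 0.245] pointing down, gripper open.
Joint ranges: [-3.08, 3.08], [-0.75, 2.2], [0.22, 2.44], [-1.43, 4.57], [0, 2.65], [-2.85, 2.85]. Speed limits (rad/s): [2.79, 2.79, 3.14, 3.14, 3.14, 3.14].

INTERFACE

Orientations are given as a unit quaternion [x, y, z, w].
In Python, from rig import robot gives the robot as it stands. The module is installed in compiled form; this text tells all that it offers.
- The arm moves only by the shell command python3 -m jog 'ROWS' [FORCE]. ROWS is JSON, one flat list of numbers, 5 for each row, row after row: the finger opening in m, from 0 to 0.087, then the shift along the tool's x, y, z in m, then the turn about the tool's z in units of 10 degrees (1.0 is 10 degrees). In form: [claw, x, y, z, roll, claw, x, y, z, roll, ...]. A call has 1 to 20 rows; each row shifts and turns the commanded pose from where the row before left it, along the tool's axes as they then stand; what a row does not reach is not made up. A row lasts 1/8 s, in which the tool goes at most 62.5 mm and 10.7 degrees, less where a joint would pass 70% of its speed; a pose out of reach is approached as far as the arm can. A call with a gripper value outside its range is refused whole. The fingers move at their own pace and stop on an object; FORCE is the grip in N (left out, the last holds). Time passes only in rows, so rows that do not move let the fingers close. It gives the time, the measured TCP pose, the force, the opening and the grip force at its end, in the units of the state.
- robot.get_obs(): the state, without advancing time (a new reading comes with each control period).
- robot.camera(name): name is "side" or "top" or "wrist"; returns the picture (420x560x3 uint8, blue, green, red); there is no depth.
- robot.camera_model(name): a dict with "fx", "fy", "cx", "cy" (pixels), "R" (3x3) and "t" (3): a world point X has camera coordinates R X + t; the wrist camera has in their place "tool_from_camera" (4x4, takes a point from camera to tool coordinates, whose origin is the TCP and whose axes are the flange's). Camera axes: x right, y down, z forward; pixel columns grow to the right and rows downward; lengths in m; the calibration is good to about 2 mm. A picture is of the moment at which its call begins: read the wrist's pose just before it. camera_model takes no time and is no camera call.
- robot.hand_in(): hands the job in; it is judged then, once.
Trained networks look in the newest picture that a camera, given by its name, has taken for a name from the list of things; names that differ only in an ending like _2 or _b are one class to them, and where a whole thing is asked for, a point or a joint stands for the part that bears it (a point fixed in the world has none). Each returns a list of dicts, best first, with "conf" (0 to 1); they miss things now and then, are a little off and sometimes report something else, mostly with a low value. They report only what shows in the picture. A call takes as long as a camera call. They do not tell look-alikes from the thing itself.
- robot.look_for(camera, label): "extent" ([centre column, centre row, width, height] in pixels, round what is visible of it).
- robot.outline_of(camera, label): "region" (420x560 bool, what is visible of it) and "extent" ([centre column, centre row, width, height] in pixels, round what is visible of it).
The state is a dict: "time": time; "q": joint angles; "joint_velocities": joint speeds; "joint_torque": joint torques, N m; "position": TCP position; "tool_rot": TCP orientation; "ft_force": force on the tool from outside, world axes, zero at the start; "moment": the same for the moment, N m; "grip_width": finger opening in m; "grip_force": force on a finger pad.
Only numpy, scipy, OpenCV 4.12 (cv2) and the standard library are available. Lean on these libraries where they do the work, as an engineer would, in place of code of your own. Each camera call takes 0.05 s, during which the arm holds its last target. There are 200 camera calls.

TASK

Stand the loose grinding jar from the bench in the tipping tray, in the half where the two other jars stand, without touching those two. Then press the tray's lip down, gently, until the tray sits firmly on its rubber stop, and keep it pressed there until all three jars have slid down to the lip end; the stop's height has been set by hand, so feel for it and do not force the tray. Ease the tray back up to level under control (do not let it snap back), leaving the three jars standing at the lip end, and leave the racks, bottle and beaker where they are.

Things in the scene. Friction and masses are not known exactly. Their poses are not given: they have to be found in the camera images.
- stand: White painted stand of the tipping tray, fixed to the bench: base plate 180 x 260 x 8 mm with two 125 mm tall cheeks at x = -78 and +78 mm carrying the hinge. Origin at bench level directly below the middle of the hinge. Its y axis runs along the tray; the lip end is at -y. The hinge axis is parallel to its x axis, 120 mm above the origin.
- tray (a joint): Tilt of the tray, rad: 0 level (against its rest), positive = lip end down. A spring returns it to 0. To start moving it takes about 3 to 5 N at the lip, and 1 to 4 N once the jars have slid down. On reaching the stop the force climbs by about 2 N per mm of lip travel; 3 to 8 N above the level felt just before is firmly seated. The stop is met somewhere between 0.34 and 0.51 rad. The jars begin to slide at about 0.2 to 0.3 rad.
- pan: The tray itself, of bare aluminium, open at the top, turning with joint tray: 130 mm (x) by 290 mm (y) outside, floor 5 mm thick, walls 5 mm thick rising to 30 mm above the underside. Origin on the hinge axis, at the middle of the floor's underside; z up out of the tray, y away from the lip. A flat lip sticks out beyond the -y end wall. It is thin: pushing it with more than 15 N bends it, and it should not turn faster than about 1 rad/s either way.
- tray_floor (a point): Middle of the tray's inner floor (5 mm above the hinge axis), axes as body pan. The floor inside reaches 60 mm to each side in x and 140 mm in y.
- lip (a point): Where to press: top face of the lip, 190 mm from the hinge axis in -y of the tray, middle of its width, axes as body pan. The lip is 100 mm wide (x), 5 mm thick and reaches from 145 to 215 mm from the hinge axis; the 30 mm end wall rises at its inner edge. The point moves in an arc about the hinge.
- stop: Black stop block 40 x 40 x 41 mm on the stand's base under the lip half of the tray, 100 mm from the hinge axis, carrying a screwed stud with a round rubber pad (radius 11 mm) that the tray's underside comes down on. Origin at the middle of the block's underside. The stud is set by hand: the pad's top lies 58 to 74 mm above the origin, and that height is not measured.
- jar_a: Steel grinding jar, a plain cylinder 32 mm in diameter and 40 mm tall, about 85 g, standing in the half of the tray away from the lip, near the -x wall. Origin at the middle of its underside, z up. Not to be touched by the robot.
- jar_b: Same jar as jar_a, standing in the half of the tray away from the lip, near the +x wall. Not to be touched by the robot.
- jar_c: Same jar, standing alone on the bench to the robot's left. Origin at the middle of its underside, z up. This one is to be put in the tray first; there is room for it on the tray's middle line 10 to 40 mm from the hinge axis on the side away from the lip.
- rack_low: Empty low tube rack 85 x 120 x 28 mm, loose on the bench to the right, origin under its middle. Leave alone.
- rack_tubes: Low tube rack 85 x 120 x 28 mm with tubes up to 45 mm high, loose on the bench at the far left, origin under its middle. Leave alone.
- bottle: Closed white bottle, 64 mm in diameter, 130 mm tall, beyond the tray, origin under its middle. Leave alone.
- beaker: Glass beaker, 72 mm in diameter, 80 mm tall, beyond the tray on the right, origin under its middle. Leave alone.
Mind the look-alikes: they are no part of the job. Leave any blue, purple or yellow look-alike of the jar_c alone.

How it is judged:
On the way, in this order (a step that is already met when the one before it is completed fails the run):
1. the loose jar stands in the level tray, in the half away from the lip, let go (y of jar_c in the frame of tray_floor above 0 m and x of jar_c in the frame of tray_floor between -0.055 and 0.055 m and z of jar_c in the frame of tray_floor between -0.005 and 0.008 m and angle between jar_c's own z axis and vertical below 0.15 rad and contact force between the fingers and jar_c below 0.1 N and value of joint tray below 0.05 rad), for 0.2 s.
2. the tray is pressed onto its stop with at least 4 N and all three jars have slid to the lip end (contact force between pan and stop above 4 N and y of each of jar_a, jar_b, jar_c in the frame of tray_floor below -0.07 m and x of jar_a in the frame of tray_floor between -0.055 and 0.055 m and z of jar_a in the frame of tray_floor between -0.005 and 0.008 m and x of jar_b in the frame of tray_floor between -0.055 and 0.055 m and z of jar_b in the frame of tray_floor between -0.005 and 0.008 m and x of jar_c in the frame of tray_floor between -0.055 and 0.055 m and z of jar_c in the frame of tray_floor between -0.005 and 0.008 m), for 0.5 s.
At the end, for the whole second after the job is handed in: The tray is back level (within 0.04 rad) and all three jars stand upright and still on its floor at the lip end, their centres at least 70 mm from the hinge axis on the lip side (y of each of jar_a, jar_b, jar_c in the frame of tray_floor below -0.07 m and x of jar_a in the frame of tray_floor between -0.055 and 0.055 m and z of jar_a in the frame of tray_floor between -0.005 and 0.008 m and x of jar_b in the frame of tray_floor between -0.055 and 0.055 m and z of jar_b in the frame of tray_floor between -0.005 and 0.008 m and x of jar_c in the frame of tray_floor between -0.055 and 0.055 m and z of jar_c in the frame of tray_floor between -0.005 and 0.008 m and linear speed of each of jar_a, jar_b, jar_c below 0.02 m/s and angle between each of jar_a, jar_b, jar_c's own z axis and vertical below 0.15 rad and value of joint tray below 0.04 rad); the robot touches nothing.
It fails at once if the robot pushes the tray with more than 16 N (contact force between any of the fingers, the arm and pan above 16 N).
It fails at once if the tray turns faster than 1.5 rad/s (slammed down or snapping back) (velocity of joint tray above 1.5 rad/s or velocity of joint tray below -1.5 rad/s).
It fails at once if the robot touches one of the two jars that were in the tray (contact force between any of the fingers, the arm and jar_a above 0.5 N or contact force between any of the fingers, the arm and jar_b above 0.5 N).
It fails at once if a rack, the bottle or the beaker is moved more than 30 mm (distance of any of rack_low, rack_tubes, bottle, beaker from where it was at the start of the episode above 0.03 m).
It also fails if it takes over 72 s, if anything falls off the work surface, if the arm or the gripper's body presses on something with over 40 N, if the wrist force passes 120 N, or if a joint passes its speed limit or range.

## Working session

There is one attempt and no reset: what is moved stays moved. The work goes in short steps, Python scripts to look and compute and a shell command to move; the robot and the scene stay as the last step left them, time stands still between calls to the robot, and variables do not carry over. Pictures are saved under pics/ and viewed, at most 10 in all, crops included, and the job is handed in when it is done.

```bash
mkdir -p pics
python3 - <<'E'
from rig import robot
import cv2,numpy as np
print(robot.tcp_to_tips)
o=robot.get_obs();print(o['time'],o['position'],o['tool_rot'],o['ft_force'],o['grip_width'])
for n in('top','side'):
    im=robot.camera(n);cv2.imwrite(f'pics/{n}0.png',im)
    m=robot.camera_model(n);print(n,{k:np.round(v,4).tolist() for k,v in m.items()})
    for l in('jar_c','stand','pan','stop','lip'):
        print(l,[(round(d['conf'],2),np.round(d['extent']).tolist()) for d in robot.look_for(n,l)])
m=robot.camera_model('wrist');print(m)
E
```

```text
0.022
0.0 [ 0.23738986 -0.57745461  0.24359084] [ 9.81063555e-01  1.93683322e-01 -2.75915144e-05 -1.03490323e-03] [0.3446708  0.74977965 0.86669641] 0.08728399468077316
top {'fx': 425.9879, 'fy': 425.9879, 'cx': 276.9543, 'cy': 211.8745, 'R': [[-0.002, -0.9999, 0.0153], [-0.9976, 0.0009, -0.069], [0.0689, -0.0154, -0.9975]], 't': [-0.03, 0.5646, 1.0293]}
jar_c [(0.78, [219.0, 247.0, 15.0, 17.0]), (0.71, [158.0, 234.0, 13.0, 13.0]), (0.64, [137.0, 262.0, 17.0, 16.0]), (0.6, [214.0, 217.0, 13.0, 16.0]), (0.5, [112.0, 285.0, 17.0, 10.0]), (0.47, [162.0, 269.0, 17.0, 13.0])]
stand [(0.73, [268.0, 220.0, 170.0, 106.0])]
pan [(0.67, [269.0, 218.0, 173.0, 105.0])]
stop []
lip [(0.8, [269.0, 217.0, 171.0, 102.0])]
side {'fx': 460.4268, 'fy': 460.4268, 'cx': 276.4471, 'cy': 201.4635, 'R': [[-0.8778, -0.4785, -0.0216], [-0.2722, 0.5355, -0.7995], [0.3941, -0.6959, -0.6003]], 't': [0.503, 0.2365, 1.0413]}
jar_c [(0.79, [268.0, 358.0, 18.0, 21.0]), (0.77, [247.0, 300.0, 13.0, 25.0]), (0.73, [292.0, 219.0, 18.0, 18.0]), (0.61, [262.0, 214.0, 11.0, 20.0]), (0.59, [259.0, 325.0, 20.0, 23.0]), (0.53, [282.0, 306.0, 14.0, 23.0])]
stand [(0.68, [282.0, 216.0, 80.0, 118.0])]
pan [(0.74, [281.0, 200.0, 63.0, 81.0])]
stop [(0.68, [280.0, 199.0, 64.0, 87.0])]
lip [(0.71, [279.0, 199.0, 67.0, 89.0])]
{'fx': 372.3429413705835, 'fy': 372.3429413705835, 'cx': 278.714513203768, 'cy': 209.13467803960324, 'tool_from_camera': array([[-6.63016182e-04, -9.59337261e-01, -2.82261544e-01,
         7.66003970e-02],
       [ 9.99999743e-01, -5.59322854e-04, -4.47941845e-04,
        -6.50461402e-05],
       [ 2.71851970e-04, -2.82261769e-01,  9.59337386e-01,
        -1.40587361e-01],
       [ 0.00000000e+00,  0.00000000e+00,  0.00000000e+00,
         1.00000000e+00]])}
```

Run:
```python
import cv2
im=cv2.imread('pics/top0.png')
cv2.imwrite('pics/top0c.png',cv2.resize(im[130:330,80:380],(800,533),interpolation=cv2.INTER_CUBIC))
```

```text
(no output)
```

View pics/top0c.png

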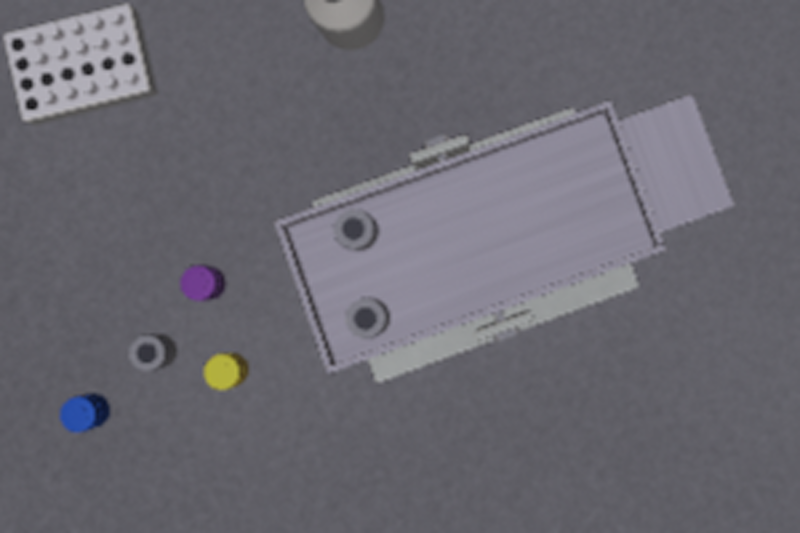

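View pics/side0.png

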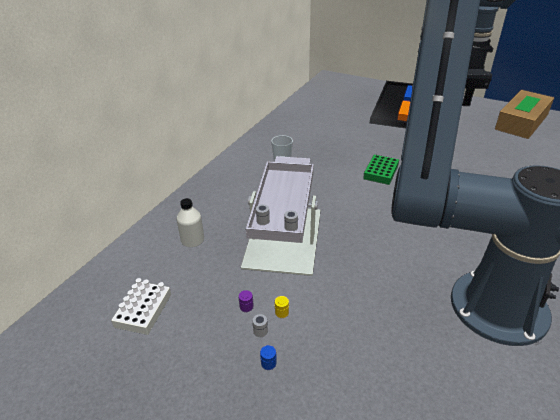

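The top crop shows the tray with its lip at upper right (712,150) and jars a/b at (354,229) and (366,318). There are four jar candidates on the bench, in crop pixels:
- purple (201,282)
- yellow (222,371)
- blue (80,413)
- plain steel-grey (148,352)

Only the grey one matches the two steel jars in the tray, so it is jar_c. This enlarged crop confirms its colour and hollow dark top. The side view shows the same jar at (260,325).

```bash
cat > h.py <<'E'
from rig import robot
import numpy as np
from scipy.spatial.transform import Rotation as Ro
def ray(n,uv,z):
    m=robot.camera_model(n);d=np.array([(uv[0]-m['cx'])/m['fx'],(uv[1]-m['cy'])/m['fy'],1.])
    if n=='wrist':
        o=robot.get_obs();T=np.eye(4);T[:3,:3]=Ro.from_quat(o['tool_rot']).as_matrix();T[:3,3]=o['position'];T=T@m['tool_from_camera']
        c=T[:3,3];d=T[:3,:3]@d
    else:
        R=np.array(m['R']);c=-R.T@m['t'];d=R.T@d
    return c+d*(z-c[2])/d[2]
def delta(target,yaw_y=None):
    o=robot.get_obs();R=Ro.from_quat(o['tool_rot']).as_matrix()
    d=R.T@(np.array(target)-o['position']);print('tool shift',d.round(4))
    if yaw_y is not None:
        v=R.T@np.array([*yaw_y,0]);a=np.degrees(np.arctan2(-v[0],v[1]));a=(a+90)%180-90
        print('roll deg',a.round(1))
E
python3 - <<'E'
from h import *
f=lambda u,v:(80+u*.375-.3,130+v*.375-.3)
g=lambda u,v,z:ray('top',f(u,v),z)[:2]
P=[g(277,222,.15),g(612,104,.15),g(661,250,.15),g(330,370,.15)];print(np.round(P,3))
print([np.linalg.norm(P[i]-P[i-1]).round(3) for i in range(4)])
c=np.mean(P,0);y=(P[0]+P[3]-P[1]-P[2]);y/=np.linalg.norm(y);x=np.array([y[1],-y[0]])
print('centre',c,'y',y,'x',x,'yaw',np.degrees(np.arctan2(x[1],x[0])))
for n,uv in dict(a=(353,229),b=(365,318)).items():
    d=g(*uv,.165)-c;print(n,d@x,d@y)
for uv in((692,96),(733,206)):
    d=g(*uv,.125)-c;print('lip',d@x,d@y)
for n,uv in dict(c=(148,352),pur=(201,282),yel=(222,371),blu=(80,413)).items(): print(n,g(*uv,.04))
print('c side', ray('side',(260,319),.04), 'place',c+y*.025,'press',c-y*.19)
o=robot.get_obs();print(Ro.from_quat(o['tool_rot']).as_matrix().round(2))
delta([*g(148,352,.04),.15],x)
E
```

```text
[[ 0.553  0.172]
 [ 0.65  -0.099]
 [ 0.53  -0.138]
 [ 0.435  0.128]]
[np.float64(0.126), np.float64(0.287), np.float64(0.125), np.float64(0.283)]
centre [0.54206068 0.01574625] y [-0.33627705  0.9417631 ] x [0.9417631  0.33627705] yaw 19.6502135217666
a 0.03570016963731913 0.08591491389317564
b -0.033920398552056474 0.10011159107366897
lip 0.04969785138048784 -0.21351273087491512
lip -0.04863507231116081 -0.21358874542583808
c [0.44441912 0.30764852]
pur [0.5068129  0.26158199]
yel [0.42735592 0.24149255]
blu [0.39061317 0.36672612]
c side [0.44325897 0.30911632 0.04      ] place [0.53365376 0.03929033] press [ 0.60595332 -0.16318874]
[[ 0.92  0.38  0.  ]
 [ 0.38 -0.92 -0.  ]
 [ 0.    0.   -1.  ]]
tool shift [ 0.5279 -0.7407  0.0946]
roll deg -87.3
```

```bash
python3 -m jog '[0.06,0,0,0,-0.97, 0.06,0,0,0,-0.97, 0.06,0,0,0,-0.97, 0.06,0,0,0,-0.97, 0.06,0,0,0,-0.97, 0.06,0,0,0,-0.97, 0.06,0,0,0,-0.97, 0.06,0,0,0,-0.97, 0.06,0,0,0,-0.97, 0.06,0,0.06,0,0, 0.06,0,0.06,0,0, 0.06,0,0.06,0,0, 0.06,0,0.06,0,0, 0.06,0,0.06,0,0, 0.06,0,0.06,0,0, 0.06,0,0.06,0,0, 0.06,0,0.06,0,0]'
python3 -m jog '[0.06,0.06,0,0,0, 0.06,0.06,0,0,0, 0.06,0.06,0,0,0, 0.06,0.06,0,0,0, 0.06,0.06,0,0,0, 0.06,0.06,0,0,0, 0.06,0.06,0,0,0, 0.06,0.06,0,0,0, 0.06,0.06,0,0,0, 0.06,0.06,0,0,0, 0.06,0.06,0,0,0, 0.06,0.04,0,0,0, 0.06,0,0,0,0]'
python3 - <<'E'
from h import *
import cv2
delta([.444,.308,.03],[.942,.336])
im=robot.camera('wrist');cv2.imwrite('pics/w1.png',im)
print([(round(d['conf'],2),np.round(d['extent'],1).tolist(),ray('wrist',d['extent'][:2],.03).round(4)) for d in robot.look_for('wrist','jar_c')])
E
```

```text
time: 2.72
position: [0.6913, -0.416, 0.2445]
tool_rot: [0.576, 0.817, -0.0, 0.0]
ft_force: [0.3, -0.9, -0.1]
grip_width: 0.0601
grip_force: 0.0
time: 4.35
position: [0.4531, 0.2448, 0.2448]
tool_rot: [0.574, 0.819, 0.0, -0.0]
ft_force: [-0.3, -0.6, -0.3]
grip_width: 0.0601
grip_force: 0.0
tool shift [0.0624 0.0129 0.2148]
roll deg 0.3
[(0.98, [252.1, 173.6, 30.5, 31.4], array([0.4265, 0.2419, 0.03  ])), (0.89, [291.8, 115.6, 34.1, 38.6], array([0.4438, 0.3059, 0.03  ])), (0.79, [338.8, 181.1, 35.2, 39.9], array([0.5082, 0.2633, 0.03  ])), (0.56, [257.1, 27.3, 41.1, 50.6], array([0.3896, 0.3657, 0.03  ]))]
```

View pics/w1.png

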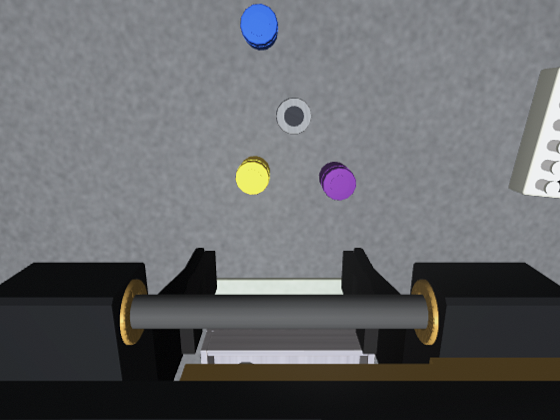

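The wrist view shows the grey jar_c at (294,116), between yellow (253,177), purple (339,182) and blue (259,27). Its position agrees with the top camera's.

```bash
python3 -m jog '[0.06,0.06,0.012,0,0, 0.06,0.002,0,0.05,0, 0.06,0,0,0.05,0, 0.06,0,0,0.05,0, 0.06,0,0,0.04,0, 0.06,0,0,0.025,0, 0.06,0,0,0,0, 0.025,0,0,0,0, 0.025,0,0,0,0, 0.025,0,0,0,0, 0.025,0,0,0,0, 0.025,0,0,0,0]' 15
```

```text
time: 5.95
position: [0.4454, 0.3052, 0.0304]
tool_rot: [0.576, 0.817, 0.001, 0.0]
ft_force: [-0.5, -0.9, 6.4]
grip_width: 0.0313
grip_force: 15.0
```

```bash
python3 -m jog '[0.025,0,0,-0.05,0, 0.025,0,0,-0.06,0, 0.025,0,0,-0.06,0, 0.025,0,0,-0.05,0, 0.025,-0.056,-0.0015,0,0, 0.025,-0.056,-0.0015,0,0, 0.025,-0.056,-0.0015,0,0, 0.025,-0.056,-0.001,0,0, 0.025,-0.055,-0.001,0,0, 0.025,0,0,0,0, 0.025,0,0,0,0]'
python3 - <<'E'
from h import *
import cv2
im=robot.camera('wrist');cv2.imwrite('pics/w2.png',im)
im=robot.camera('top');cv2.imwrite('pics/t2.png',cv2.resize(im[130:330,180:380],(600,600),interpolation=2))
o=robot.get_obs()
for d in robot.look_for('wrist','jar_c'): 
  p=ray('wrist',d['extent'][:2],.15)[:2]-[.542,.0157];print(round(d['conf'],2),np.round(d['extent']),p@[.942,.336],p@[-.336,.942])
E
```

```text
time: 7.32
position: [0.5316, 0.0403, 0.249]
tool_rot: [0.577, 0.817, -0.0, -0.001]
ft_force: [0.1, 0.3, -1.1]
grip_width: 0.0318
grip_force: 15.0
0.79 [340. 130.  54.  51.] 0.036404567216267135 0.08708304784933611
0.77 [278. 262.  80.  73.] -0.00251765079810126 -0.003466102050697536
0.6 [229. 107.  55.  56.] -0.033400511463631904 0.10076773222080289
```

View pics/t2.png

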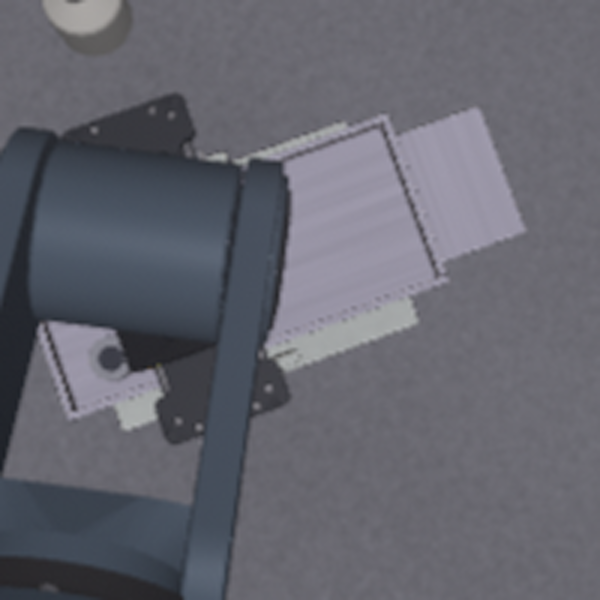

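View pics/w2.png

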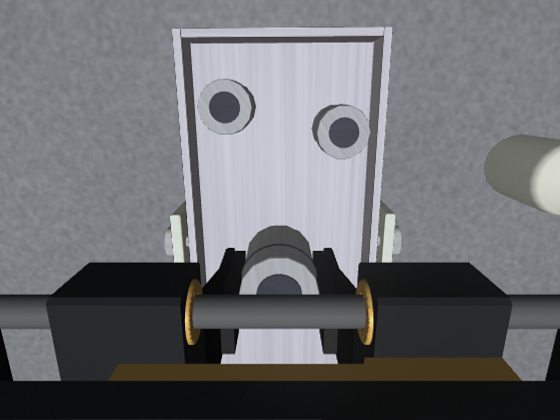

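```bash
python3 -m jog '[0.025,0,0,0.04,0, 0.025,0,0,0.03,0, 0.025,0,0,0.016,0, 0.025,0,0,0.004,0, 0.025,0,0,0,0, 0.025,0,0,0,0]'; python3 -m jog '[0.025,0,0,0.002,0, 0.025,0,0,0,0, 0.025,0,0,0,0]'
```

```text
time: 8.22
position: [0.5331, 0.0403, 0.1605]
tool_rot: [0.576, 0.817, 0.0, 0.001]
ft_force: [-0.1, -1.0, -1.1]
grip_width: 0.0314
grip_force: 15.0
time: 8.6
position: [0.5326, 0.0399, 0.1577]
tool_rot: [0.576, 0.817, 0.0, 0.0]
ft_force: [-0.1, -0.9, -1.1]
grip_width: 0.0314
grip_force: 15.0
```

```bash
python3 -m jog '[0.025,0,0,0.001,0, 0.025,0,0,0.001,0, 0.025,0,0,0,0, 0.025,0,0,0,0]'
```

```text
time: 9.1
position: [0.5324, 0.04, 0.1555]
tool_rot: [0.576, 0.817, -0.0, -0.0]
ft_force: [0.0, -0.3, -1.6]
grip_width: 0.0316
grip_force: 15.0
```

```bash
python3 -m jog '[0.025,0,0,0.001,0, 0.025,0,0,0,0, 0.025,0,0,0,0]'
```

```text
time: 9.48
position: [0.5326, 0.04, 0.1553]
tool_rot: [0.576, 0.817, 0.0, 0.0]
ft_force: [-2.5, 0.6, 5.1]
grip_width: 0.0315
grip_force: 15.0
```

Contact. Next I release, then raise the arm and check.

```bash
python3 -m jog '[0.036,0,0,-0.0005,0, 0.05,0,0,0,0, 0.05,0,0,0,0, 0.05,0,0,0,0, 0.05,0,0,-0.01,0, 0.05,0,0,-0.04,0, 0.05,0,0,-0.05,0, 0.05,0,0,0,0, 0.05,0,0,0,0]'
python3 - <<'E'
from h import *
import cv2
im=robot.camera('wrist');cv2.imwrite('pics/w3.png',im)
for d in robot.look_for('wrist','jar_c'): 
  p=ray('wrist',d['extent'][:2],.15)[:2]-[.542,.0157];print(round(d['conf'],2),np.round(d['extent']),p@[.942,.336],p@[-.336,.942])
E
```

```text
time: 10.6
position: [0.5321, 0.04, 0.2553]
tool_rot: [0.576, 0.817, 0.0, 0.0]
ft_force: [0.1, 0.0, 0.5]
grip_width: 0.0501
grip_force: 0.0
0.78 [279. 211.  46.  61.] -0.0030056495992438637 0.031096559527841527
0.68 [229. 106.  58.  52.] -0.034578444758525846 0.10029446204370525
0.58 [338. 132.  58.  52.] 0.03541960668722522 0.08421183580595858
```

View pics/w3.png

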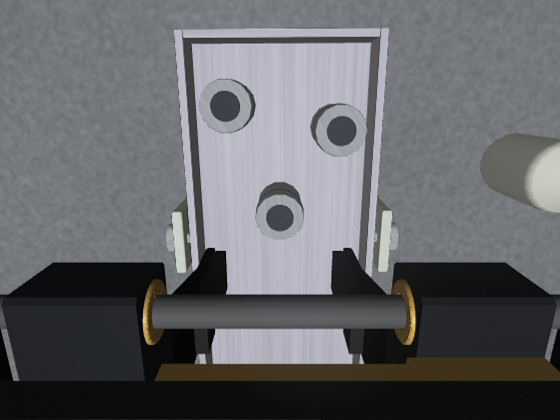

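The wrist view shows jar_c standing at (279,216) on the tray's mid-line, about 27 mm past the hinge, with a and b undisturbed at (226,106) and (341,131). Next I move above the lip with the fingers closed.

```bash
python3 -m jog '[0,-0.055,0.001,0,0, 0,-0.055,0,0,0, 0,-0.055,0,0,0, 0,-0.046,0,0,0, 0,0,0,0.05,0, 0,0,0,0.03,0, 0,0,0,0.01,0, 0,0,0,0,0, 0,0,0,0,0]' 10
python3 - <<'E'
from h import *
import cv2
im=robot.camera('side');cv2.imwrite('pics/s4.png',cv2.resize(im[80:300,180:400],(600,600),interpolation=2))
d=robot.look_for('side','beaker');print([(e['conf'],ray('side',[e['extent'][0],e['extent'][1]],.04)) for e in d])
p=robot.get_obs()['position'][:2]-[.542,.0157];print(p@[.942,.336],p@[-.336,.942])
E
```

```text
time: 11.82
position: [0.6053, -0.1586, 0.1663]
tool_rot: [0.576, 0.817, 0.0, 0.001]
ft_force: [-0.1, 0.6, 0.4]
grip_width: 0.0003
grip_force: 0.0
[(0.62, array([ 0.74567635, -0.3344661 ,  0.04      ]))]
0.0010010317168419778 -0.1854431211462913
```

View pics/s4.png

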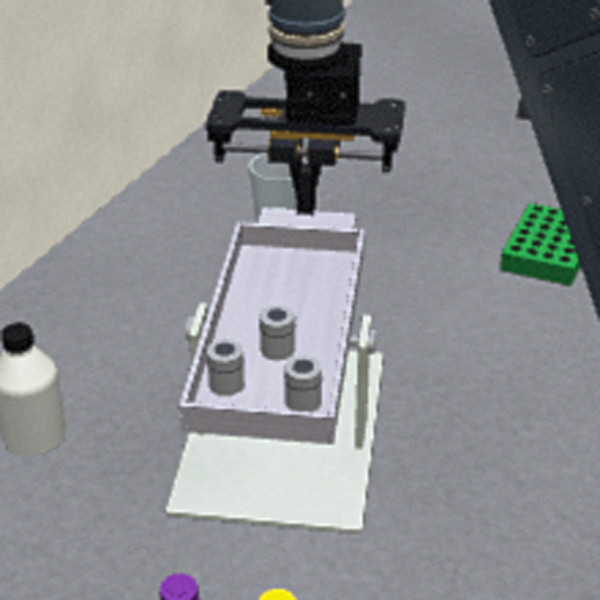

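The side view (enlarged) shows the closed fingers above the lip at (307,205), with the beaker well behind and all three jars standing. I'll press in small increments.

```bash
python3 -m jog '[0,0,0,0.01,0, 0,0,0,0.006,0, 0,0,0,0.002,0, 0,0,0,0.002,0, 0,0,0,0,0]'; python3 -m jog '[0,0,0,0.003,0, 0,0,0,0.003,0, 0,0,0,0,0]';python3 -m jog '[0,0,0,0.005,0, 0,0,0,0.005,0, 0,0,0,0.005,0, 0,0,0,0,0]'
```

```text
time: 12.55
position: [0.604, -0.1583, 0.1451]
tool_rot: [0.576, 0.817, -0.0, -0.0]
ft_force: [-2.0, 1.1, 4.7]
grip_width: 0.0006
grip_force: 1.9
time: 12.92
position: [0.6041, -0.1583, 0.1387]
tool_rot: [0.576, 0.817, -0.0, -0.0]
ft_force: [-3.4, 0.6, 4.4]
grip_width: 0.0003
grip_force: 1.9
time: 13.42
position: [0.6044, -0.1582, 0.1235]
tool_rot: [0.576, 0.817, 0.0, -0.0]
ft_force: [-1.8, 3.2, 4.2]
grip_width: 0.0009
grip_force: 2.0
```

```bash
python3 -m jog '[0,0,0,0.005,0, 0,0,0,0.005,0, 0,0,0,0.005,0, 0,0,0,0,0]';python3 -m jog '[0,0,0,0.004,0, 0,0,0,0.004,0, 0,0,0,0.004,0, 0,0,0,0,0, 0,0,0,0,0]'; python3 -m jog '[0,0,0,0.003,0, 0,0,0,0.003,0, 0,0,0,0,0, 0,0,0,0,0]'
```

```text
time: 13.92
position: [0.6048, -0.1586, 0.1088]
tool_rot: [0.576, 0.817, 0.0, 0.0]
ft_force: [0.3, 2.2, 4.6]
grip_width: 0.0002
grip_force: 2.0
time: 14.55
position: [0.6045, -0.1586, 0.0971]
tool_rot: [0.576, 0.817, -0.0, 0.0]
ft_force: [0.0, 1.2, 5.1]
grip_width: 0.0004
grip_force: 1.9
time: 15.05
position: [0.6043, -0.1585, 0.0908]
tool_rot: [0.576, 0.817, -0.0, -0.0]
ft_force: [0.1, 0.0, 2.5]
grip_width: 0.0005
grip_force: 1.0
```

```bash
python3 -m jog '[0,0,0,0.002,0, 0,0,0,0.002,0, 0,0,0,0,0, 0,0,0,0,0]' | grep -E 'time|pos|ft'
```

```text
time: 15.55
position: [0.6042, -0.1585, 0.0869]
ft_force: [0.0, -0.0, 1.8]
```

```bash
python3 -m jog '[0,0,0,0.002,0, 0,0,0,0.001,0, 0,0,0,0,0, 0,0,0,0,0]' | grep -E 'time|pos|ft'
```

```text
time: 16.05
position: [0.6043, -0.1584, 0.084]
ft_force: [0.2, 0.7, 1.1]
```

```bash
python3 -m jog '[0,0,0,0.002,0, 0,0,0,0.001,0, 0,0,0,0,0, 0,0,0,0,0]' | grep -E 'time|pos|ft'
```

```text
time: 16.55
position: [0.6044, -0.1585, 0.081]
ft_force: [-0.3, -0.7, 2.1]
```

```bash
python3 -m jog '[0,0,0,0.002,0, 0,0,0,0.001,0, 0,0,0,0,0, 0,0,0,0,0]' | grep -E 'time|pos|ft'
```

```text
time: 17.05
position: [0.6044, -0.1585, 0.078]
ft_force: [0.5, 0.5, 2.3]
```

```bash
python3 -m jog '[0,0,0,0.002,0, 0,0,0,0.001,0, 0,0,0,0,0, 0,0,0,0,0]' | grep -E 'time|pos|ft'
```

```text
time: 17.55
position: [0.6043, -0.1585, 0.075]
ft_force: [0.4, 0.1, 1.8]
```

```bash
python3 -m jog '[0,0,0,0.002,0, 0,0,0,0.001,0, 0,0,0,0,0, 0,0,0,0,0]' | grep -E 'time|pos|ft'
```

```text
time: 18.05
position: [0.6043, -0.1584, 0.072]
ft_force: [-1.5, -0.1, 1.5]
```

```bash
python3 -m jog '[0,0,0,0.002,0, 0,0,0,0.001,0, 0,0,0,0,0, 0,0,0,0,0]' | grep -E 'time|pos|ft'
```

```text
time: 18.55
position: [0.6044, -0.1583, 0.0698]
ft_force: [-1.5, 0.5, 7.0]
```

```bash
python3 -m jog '[0,0,0,0.002,0, 0,0,0,0.001,0, 0,0,0,0,0, 0,0,0,0,0]' | grep -E 'time|pos|ft'
```

```text
time: 19.05
position: [0.6044, -0.158, 0.0678]
ft_force: [-3.2, 2.4, 12.4]
```

Stop felt near z≈0.071: the force went from about 2 N to 7 N and then 12 N. I'll ease back about 1 mm, hold, and check the jars.

```bash
python3 -m jog '[0,0,0,-0.0015,0, 0,0,0,0,0, 0,0,0,0,0, 0,0,0,0,0, 0,0,0,0,0, 0,0,0,0,0, 0,0,0,0,0, 0,0,0,0,0]' | grep -E 'time|pos|ft'
python3 - <<'E'
from h import *
import cv2
im=robot.camera('side');cv2.imwrite('pics/s5.png',cv2.resize(im[80:300,180:400],(600,600),interpolation=2))
print(robot.get_obs()['ft_force'])
E
```

```text
time: 20.05
position: [0.6045, -0.1583, 0.0688]
ft_force: [-1.8, 2.2, 10.2]
[-1.20652944  0.03624774  9.2677482 ]
```

View pics/s5.png

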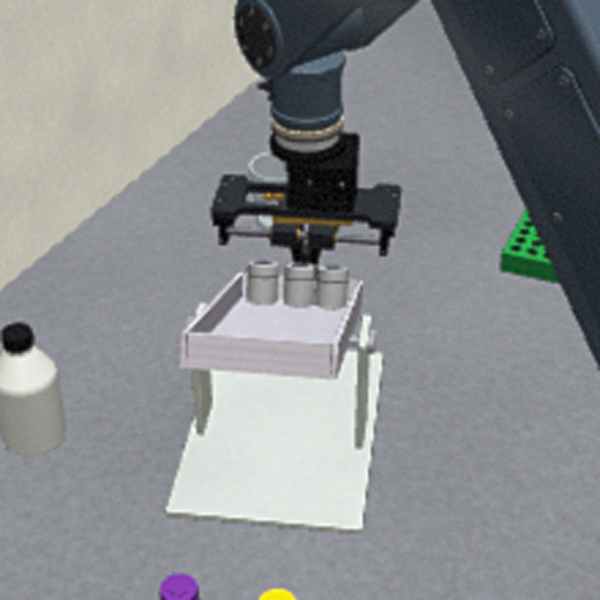

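The side view shows all three jars standing side by side against the lip wall, at (262,282), (300,283) and (332,285), with the stop held at about 9 N for 1 s. Now I ease the tray up.

```bash
python3 -m jog '[0,0,0,0,0, 0,0,0,0,0, 0,0,0,-0.002,0, 0,0,0,-0.003,0, 0,0,0,-0.004,0, 0,0,0,-0.005,0, 0,0,0,-0.005,0, 0,0,0,-0.005,0, 0,0,0,-0.005,0, 0,0,0,-0.005,0, 0,0,0,-0.005,0, 0,0,0,-0.005,0, 0,0,0,-0.005,0, 0,0,0,-0.005,0, 0,0,0,-0.005,0]' | grep -E 'time|pos|ft'; python3 -m jog '[0,0,0,-0.004,0, 0,0,0,-0.004,0, 0,0,0,-0.003,0, 0,0,0,-0.003,0, 0,0,0,-0.002,0, 0,0,0,-0.002,0, 0,0,0,-0.002,0, 0,0,0,0,0]' | grep -E 'time|pos|ft'
```

```text
time: 21.98
position: [0.6043, -0.1584, 0.1268]
ft_force: [0.4, -0.4, 0.7]
time: 22.98
position: [0.6043, -0.1583, 0.1467]
ft_force: [-0.6, -1.6, 1.0]
```

```bash
python3 -m jog '[0,0,0,-0.002,0, 0,0,0,-0.002,0, 0,0,0,-0.003,0, 0,0,0,-0.005,0, 0,0,0,-0.01,0, 0,0,0,-0.02,0, 0,0,0,-0.05,0, 0,0,0,0,0, 0,0,0,0,0]' | grep -E 'time|pos|ft'
python3 - <<'E'
from h import *
import cv2
im=robot.camera('side');cv2.imwrite('pics/s6.png',cv2.resize(im[80:300,180:400],(600,600),interpolation=2))
robot.camera('wrist')
for d in robot.look_for('wrist','jar_c'): 
  p=ray('wrist',d['extent'][:2],.15)[:2]-[.542,.0157];print(round(d['conf'],2),np.round(d['extent']),p@[.942,.336],p@[-.336,.942])
E
```

```text
time: 24.1
position: [0.604, -0.1583, 0.2389]
ft_force: [-0.0, 0.8, 0.3]
0.75 [279. 131.  58.  59.] -0.0013533843870848308 -0.12454226999204397
0.61 [345. 129.  63.  56.] 0.038125367151206555 -0.12367814825608309
0.59 [224. 132.  64.  56.] -0.03473290275361507 -0.12493928446017671
```

View pics/s6.png

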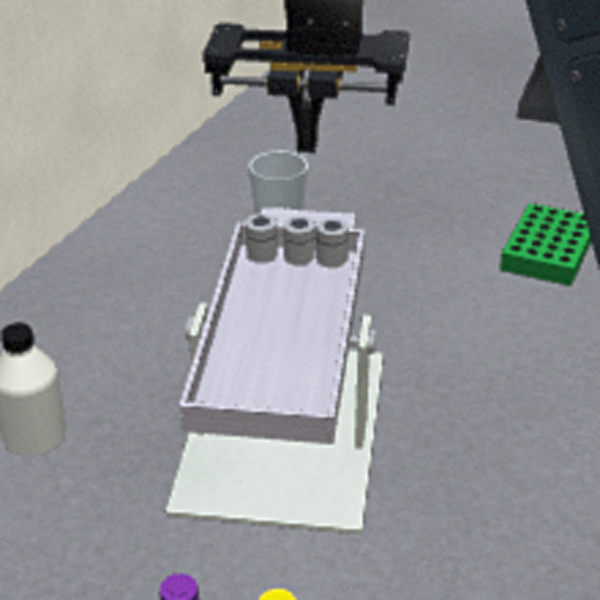

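The tray is level again, just as in the view before pressing. All three jars stand at the lip end, at (262,240), (300,241) and (332,242), with centres about 124 mm from the hinge. The robot is clear, so I'm handing in.

```bash
python3 -c "from rig import robot; print(robot.hand_in())"
```

```text
the job is handed in; nothing more can be done
None
```

I handed the job in at about 24 s; `hand_in()` returned no verdict. The loose jar went into the tray, the lip was held on its stop at about 9 N (brief peak about 12–13 N), and the last pictures show the tray level with all three jars standing at the lip end and the arm clear.

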